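Pop the tea tin and trap it on the track

TASK

Press the red key of the tin dispenser all the way down with one fingertip so that the spring pops the green tea tin out, and with the other finger stop the tin on the open track, once more than half of it is past the red stop bar and before its front runs over the end of the track. Finish while holding like that: one finger keeps the key down and the other keeps the tin from sliding, gently, with nothing pinched or lifted. Leave the salt shaker, pepper grinder, mug and spoon rest alone.

Things in the scene. Friction and masses are not known exactly. Their poses are not given: they have to be found in the camera images.
- dispenser: Grey and white tin dispenser fixed to the cart top, 230 long (x), 70 wide (y). Origin: centre of its underside on the cart top. The tin travels along its +x; z up. Flat track floor 14 above the cart, x -115 to 115, between 5 mm kerbs (inside width 60) whose top is 24 high. Round the tin's bay (x -115 to -20) the walls are 50 high. White key housing, 44 x 40, 28 high, at x 12, y 55. All in mm.
- track_end (a point): Middle of the open end edge of the track floor, at x 115, y 0, z 14 mm of the dispenser; a tin pushed past it tips off.
- key_top (a point): Centre of the top face of the red square key, 30 x 30 mm, at x 12, y 55 mm of the dispenser; 48 mm above the cart top when up, 34 mm when fully down. It moves with the key.
- key (a joint): How far the key is pressed: 0 up, 0.014 m fully down (hard stop). Its return spring gives 2 N at the top to 4 N at the bottom; rubbing of the stop bar on the tin adds up to 4 N until the tin is free. The stop bar has sunk below the track floor from 0.008 m on; let go, the key springs up and the bar with it, also under the tin.
- stop_bar (a point): Top middle of the red stop bar across the track in front of the tin, one piece with the key and sinking with it: 8 mm thick along the travel, 46 mm wide, 8 mm above the track floor when up; at x -2, y 0 mm of the dispenser.
- pusher_face (a point): Middle of the front face of the black pusher plate behind the tin, 50 mm wide, from the track floor to 46 mm above the cart. A spring of 4 to 5 N with a strong damper drives it along +x for 170 mm: once the bar is down the tin creeps out at about 20 to 35 mm/s, is pushed on all the time, and its front reaches the track end after about 4 to 6 s.
- tin_mid (a point): Centre (half-way up) of the green tea tin with brass trim: closed box, 60 mm long (dispenser x), 54 mm wide, 46 mm high, about 0.11 kg, loose on the track, top 60 mm above the cart. Its centre starts at x -36.5, y 0 mm of the dispenser; half of it is past the stop bar at x 0; its front is at the track end at x 85. Same axes as the dispenser.
- shaker: Glass salt shaker with steel cap, 44 mm across, 79 mm high, standing loose beyond the end of the track; origin at the centre of its underside
- grinder: Orange plastic pepper grinder with a steel knob, 56 mm across, 144 mm high, loose; origin at the centre of its underside
- mug: Blue mug standing upside down, 82 mm across plus a handle reaching 71 mm from the axis on its +y side, 95 mm high, loose; origin at the centre of its underside (the rim)
- spoon_rest: White ceramic spoon rest, a dish 94 mm across with a tab reaching 81 mm from the centre on its +x side, 13 mm high, loose; origin at the centre of its underside
Not all that is in view belongs to the job. What is shaped like the part that bears tin_mid but blue is not meant.

How it is judged (in metres and radians):
On the way, in this order (a step that is already met when the one before it is completed fails the run):
1. the key is pressed down while the tin is still in its bay (value of joint key above 0.0095 m and x of tin_mid in the frame of dispenser below -0.015 m), for 0.05 s.
2. more than half of the tin is past the stop bar and a finger has stopped it on the track, the key still down (value of joint key above 0.0095 m and x of tin_mid in the frame of dispenser above -0.003 m and contact force between the fingers and tin above 0.3 N and linear speed of tin below 0.008 m/s), for 0.2 s.
At the end, for the whole second after the job is handed in: The tin stands upright (within 0.12 rad) and still (under 8 mm/s) on the track, its centre 0 to 85 mm beyond the stop bar's line (3 mm tolerance), touched by a finger (over 0.3 N) that keeps it from sliding, while the key is held down (over 9.5 mm of its 14) (all of step 2 and x of tin_mid in the frame of dispenser below 0.088 m and angle between tin_mid's own z axis and vertical below 0.12 rad and z of tin_mid in the frame of dispenser between 0.031 and 0.043 m); the arm keeps its last pose, push and grip.
It fails at once if the tin runs over the end of the track (x of tin_mid in the frame of dispenser above 0.088 m).
It fails at once if the tin is lifted or tipped (z of tin_mid in the frame of dispenser above 0.045 m or angle between tin_mid's own z axis and vertical above 0.3 rad).
It fails at once if the tin is pressed hard or pinched (over 35 N) (contact force between the fingers and tin above 35 N).
It fails at once if the salt shaker, pepper grinder, mug or spoon rest is moved, lifted or tipped (distance of any of shaker, grinder, mug, spoon_rest from where it was at the start of the episode above 0.015 m or angle between any of shaker, grinder, mug, spoon_rest's own z axis and vertical above 0.25 rad).
It also fails if it takes over 37 s, if anything falls off the work surface, if the arm or the gripper's body presses on something with over 40 N, if the wrist force passes 120 N, or if a joint passes its speed limit or range.

ROBOT

A 6-joint arm with a two-finger parallel gripper is mounted at the origin on the work surface. World frame = base frame: x ahead of the robot, y to its left, z up, the work surface at z = 0. Lengths are in mm, angles in rad, forces in N, time in s.
With the tool pointing down it reaches from about 300 to 875 mm from the base axis. Payload 4.2 kg.
Tool frame: the origin (TCP) lies between the finger pads; the fingertips stand 8 mm ahead of it and the grasp point (between the pads) lies 11 mm behind it (env.tips_ahead is the x of the fingertips in the tool frame, in mm); x points along the fingers, y is the direction in which the jaws open and shut, and the axes are right-handed (so a half turn about x gives the same grasp; the last joint's range is limited). The gripper opens to 85 mm and grips with 20 to 120 N. Pads are 22 mm wide; open, the fingers measure 114 mm over their backs; the gripper's body (76 mm by 85 mm) begins 54 mm behind the grasp point. The pads swing forward as they close: fully open they stand 13 mm farther back than shut.
Start: joints at [1.3, 0.32, 1.565, -0, 1.257, -0.02], TCP at [142.704, 557.024, 239.338] pointing down, gripper open.
Joint ranges: [-3.11, 3.11], [-0.84, 2.01], [0.21, 2.61], [-1.34, 4.49], [0.05, 2.63], [-2.56, 2.56]. Speed limits (rad/s): [2.57, 2.57, 3.14, 3.14, 3.14, 3.14].

INTERFACE

Orientations are given as a unit quaternion [x, y, z, w].
In Python, from rig import env, eoat, kinematics, sensors, vision, order gives the robot as it stands. Calls block until the motion is done:
- env.goto(position, orientation): joint-space move of the TCP to a pose.
- env.move_l(position, rot=None, max_speed=150): straight line of the TCP; rot=None keeps the orientation; max_speed is the mean speed in mm/s.
- env.move_j(angles): joint-space move.
- eoat.command_gripper(opening, f_grip=None): finger opening in mm; f_grip is the grip in N (None keeps the last); returns when the fingers have stopped.
- env.sleep(seconds).
- kinematics.solve_ik(position, orientation): joint angles nearest the present ones, or None.
- sensors.get_obs(): the state.
- vision.read_camera(name): name is "scene" or "top" or "wrist"; returns a dict with "pixels" (400x640x3 uint8, blue, green, red), "K" (3x3 intrinsics, pixels), "R" (3x3) and "t" (3): a world point X has camera coordinates R X + t; the wrist camera has in their place "mount" (4x4, takes a point from camera to tool coordinates, whose origin is the TCP and whose axes are the tool frame's). Camera axes: x right, y down, z forward; pixel columns grow to the right and rows downward; lengths in mm; the calibration is good to about 2 mm. The wrist camera is an equidistant fisheye: a pixel r from the principal point sees the ray r / f radians off the axis. A picture is of the moment at which its call begins: read the wrist's pose just before it. There is no depth.
A pose or a line that the arm cannot do raises env.IKError and nothing moves.
- order.finish_job(): hands the job in, once; it reports no verdict.
The state is a dict: "clock": time; "q": joint angles; "dq": joint speeds; "tau": joint torques, N m; "tcp_pos": TCP position; "tool_rot": TCP orientation; "force": force on the tool from outside, world axes, zero at the start; "ft_torque": the same for the moment, N m; "grip_width": finger opening in mm.
Only numpy, scipy, OpenCV 4.12 (cv2) and the standard library are available. Lean on these libraries where they do the work, as an engineer would, in place of code of your own. Each camera call takes 0.05 s, during which the arm holds its last target.

## Working session

There is one attempt and no reset: what is moved stays moved. The work goes in short steps, each a Python script; the robot and the scene stay as the last script left them, time stands still between calls to the robot, and variables do not carry over. Pictures are saved under pics/ and viewed, and the job is handed in when it is done.

```bash
ls; mkdir -p pics; python3 - <<'E'
from rig import env,eoat,kinematics,sensors,vision,order
import cv2,numpy as np
for n in ("scene","top","wrist"):
    c=vision.read_camera(n); cv2.imwrite(f"pics/{n}0.png",c["pixels"])
    np.savez(f"{n}0.npz",**{k:np.array(v) for k,v in c.items()})
    print(n,{k:np.round(v,3).tolist() for k,v in c.items() if k!="pixels"})
o=sensors.get_obs();print(o["clock"],o["tool_rot"],o["tcp_pos"],o["force"],o["grip_width"],env.tips_ahead)
E
```

```text
pics
scene {'K': [[503.249, 0.0, 316.399], [0.0, 503.249, 204.43], [0.0, 0.0, 1.0]], 'R': [[-0.569, 0.823, -0.008], [0.642, 0.438, -0.63], [-0.514, -0.363, -0.777]], 't': [275.862, -299.59, 1359.299]}
top {'K': [[445.084, 0.0, 316.511], [0.0, 445.084, 194.325], [0.0, 0.0, 1.0]], 'R': [[0.025, -1.0, -0.012], [-0.996, -0.024, -0.091], [0.09, 0.014, -0.996]], 't': [1.1, 560.733, 874.656]}
wrist {'K': [[309.707, 0.0, 323.324], [0.0, 309.707, 203.58], [0.0, 0.0, 1.0]], 'mount': [[0.0, -0.298, 0.954, -134.99], [1.0, -0.0, -0.0, -1.278], [0.0, 0.954, 0.298, -75.344], [0.0, 0.0, 0.0, 1.0]]}
0.15 [ 0.08796672  0.70162642 -0.08891836  0.70148112] [142.60324649 556.67031404 238.67972936] [0.28567194 0.35409931 0.11457257] 85.51385548346761 8.0
```

View pics/top0.png

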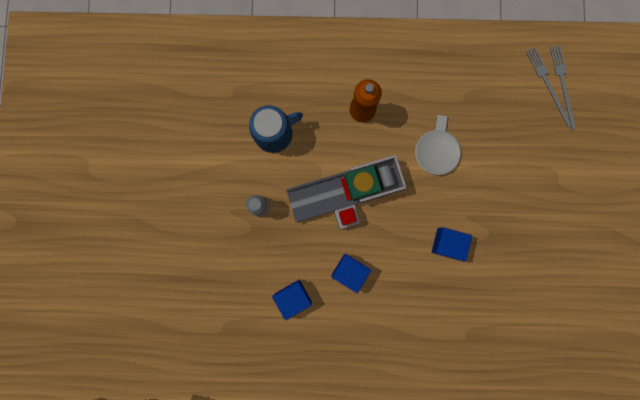

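View pics/scene0.png

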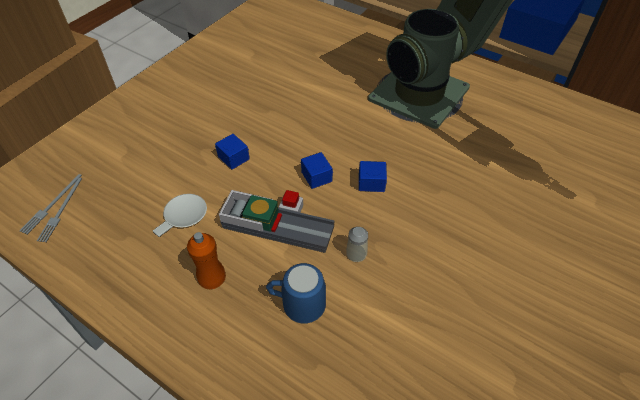

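View pics/wrist0.png

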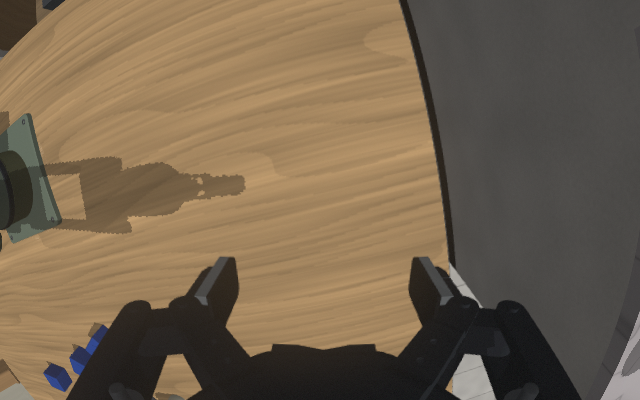

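The item to use is the green tin with the brass disc, sitting in the dispenser at top (364,182). Lookalikes in the top view are the blue boxes at (453,244), (351,273) and (292,300), which are not meant. The key is the red square at (347,216), and the red bar at (346,190) is the stop bar. Next I'll zoom in to check this and measure.

```bash
python3 - <<'E'
import cv2,numpy as np
a=cv2.imread("pics/top0.png")[145:235,275:415]; b=cv2.imread("pics/scene0.png")[180:270,210:345]
cv2.imwrite("pics/topc.png",cv2.resize(a,None,fx=5.6,fy=5.6,interpolation=cv2.INTER_CUBIC))
cv2.imwrite("pics/scenec.png",cv2.resize(b,None,fx=5.6,fy=5.6,interpolation=cv2.INTER_CUBIC))
E
```

```text
(no output)
```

View pics/topc.png

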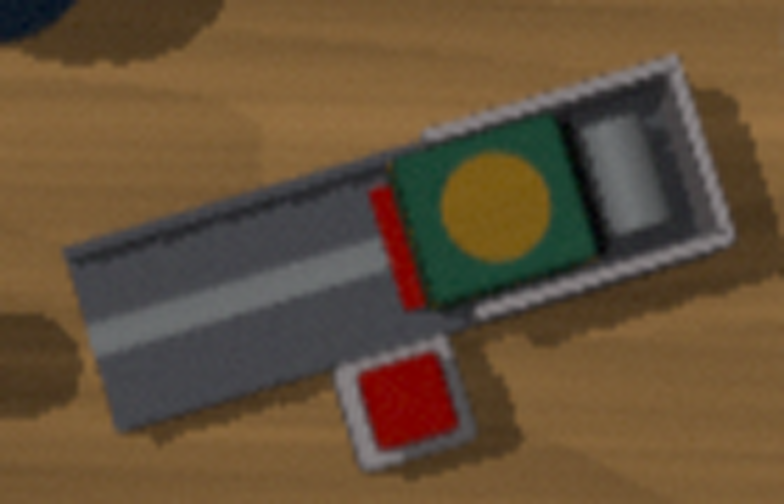

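View pics/scenec.png

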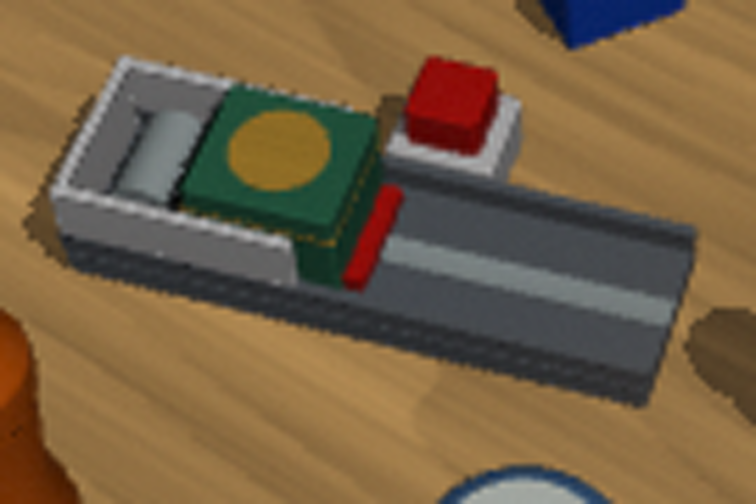

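```bash
cat > fit.py <<'E'
import numpy as np
from scipy.optimize import least_squares
T={(115,-35,24):(66,248),(-115,-35,50):(676,57),(-115,35,50):(733,240),(-20,-35,50):(425,133),(-20,35,50):(478,316),
(27,40,48):(357,372),(-3,40,48):(437,352),(-3,70,48):(458,432),(27,70,48):(378,452),(-6.5,-27,60):(388,165),(-66.5,-27,60):(553,115),(-66.5,27,60):(600,252),(-6.5,27,60):(430,307)}
S={(-66.5,27,60):(235,83),(-6.5,27,60):(380,120),(-6.5,-27,60):(328,222),(-66.5,-27,60):(183,205),(-115,35,50):(122,60),(-115,-35,50):(55,195),(115,35,24):(695,230),(115,-35,0):(648,405),(-3,70,48):(430,57),(27,70,48):(497,70)}
def load(n): return np.load(n+"0.npz")
def prep(d,off): 
    P=np.array(list(d),float); u=(np.array(list(d.values()),float)+.5)/5.6-.5+off; return P,u
ct,cs=load("top"),load("scene")
def proj(c,X):
    q=X@c["R"].T+c["t"]; q=q@c["K"].T; return q[:,:2]/q[:,2:]
def world(p,P):
    c,s=np.cos(p[2]),np.sin(p[2]); return P@np.array([[c,-s,0],[s,c,0],[0,0,1]]).T+[p[0],p[1],p[3]]
def run(sets,fz=False):
    f=lambda p:np.concatenate([(proj(c,world(p if fz else [*p,0],P))-u).ravel() for c,P,u in sets])
    r=least_squares(f,[500,-50,1.8]+([0] if fz else []),loss="soft_l1"); return r,np.abs(f(r.x)).round(1)
t=(ct,*prep(T,[275,145]));s=(cs,*prep(S,[210,180]))
if __name__=="__main__":
    for n,ss,fz in(("top",[t],0),("scene",[s],0),("both",[t,s],0),("bothz",[t,s],1)):
        r,e=run(ss,fz); print(n,r.x.round(3),e.max(),np.sqrt((e**2).mean()))
    p=r.x
    # others: rough ground-plane by top camera, given pixel and height
    def bp(c,uv,z):
        d=c["R"].T@np.linalg.solve(c["K"],[*uv,1]); o=-c["R"].T@c["t"]; return o+d*(z-o[2])/d[2]
    for n,uv,z in(("shaker",(255,205),79),("grinder",(369,88),144),("mug",(268,122),95),("spoon",(438,152),10)):
        w=bp(ct,uv,z); d=w[:2]-p[:2]; c,s_=np.cos(p[2]),np.sin(p[2]); print(n,w.round(),"disp",np.round([c*d[0]+s_*d[1],-s_*d[0]+c*d[1]]))
E
python3 fit.py
```

```text
top [572.565 -40.952   1.888] 1.4 0.63093337451503
scene [572.431 -38.918   1.897] 2.3 0.862554346113913
both [572.401 -40.297   1.891] 2.8 0.8378284560332923
bothz [572.175 -40.698   1.892  -2.038] 2.3 0.7939992333804206
shaker [532. 131.  79.] disp [175. -16.]
grinder [743. -76. 144.] disp [ -87. -151.]
mug [690. 109.  95.] disp [ 105. -159.]
spoon [ 656. -234.   10.] disp [-210.  -18.]
```

```bash
cat > h.py <<'E'
from rig import env,eoat,kinematics,sensors,vision,order
import numpy as np, cv2
from scipy.spatial.transform import Rotation as Ro
D=np.array([572.4,-40.3]);Y=1.891;TH=np.radians(44);G=75
def d2w(x,y):
    c,s=np.cos(Y),np.sin(Y);return D+[c*x-s*y,s*x+c*y]
jd=np.array([np.cos(TH),-np.sin(TH)])
mid=d2w(*(np.array([12,55])+(G/2+4)*jd))
def quat(sg):
    a=Y-TH; y=sg*np.array([np.cos(a),np.sin(a),0]); x=np.array([0,0,-1.]); return Ro.from_matrix(np.c_[x,y,np.cross(x,y)]).as_quat()
E
python3 - <<'E'
from h import *
print(mid)
for sg in(1,-1):
    for z in(200,40):
        q=kinematics.solve_ik([*mid,z],quat(sg)); print(sg,z,None if q is None else np.round(q,2))
E
```

```text
[534.38507373  -8.8125047 ]
1 200 [-0.04  0.29  1.72 -0.    1.14 -1.16]
1 40 [-0.04  0.46  1.92 -0.    0.76 -1.16]
-1 200 [-0.04  0.29  1.72 -0.    1.14  1.98]
-1 40 [-0.04  0.46  1.92 -0.    0.76  1.98]
```

```bash
python3 - <<'E'
from h import *
env.goto([*mid,170],quat(1)); eoat.command_gripper(G,20)
env.move_l([*mid,100],max_speed=120)
o=sensors.get_obs();c=vision.read_camera("wrist");cv2.imwrite("pics/w1.png",c["pixels"])
t=vision.read_camera("top")["pixels"];cv2.imwrite("pics/t1.png",cv2.resize(t[130:260,250:420],None,fx=4.5,fy=4.5,interpolation=cv2.INTER_CUBIC))
s=vision.read_camera("scene")["pixels"];cv2.imwrite("pics/s1.png",cv2.resize(s[130:270,200:375],None,fx=4.2,fy=4.2,interpolation=cv2.INTER_CUBIC))
print(o["clock"],o["tcp_pos"],o["force"],o["grip_width"])
E
```

```text
3.6083 [534.90582298  -8.84235912 100.4696633 ] [ 0.2506949 -0.3070372  0.0763975] 74.749236623742
```

View pics/w1.png

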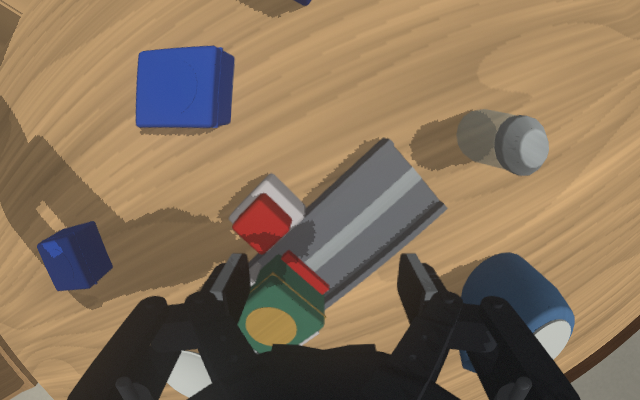

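View pics/s1.png

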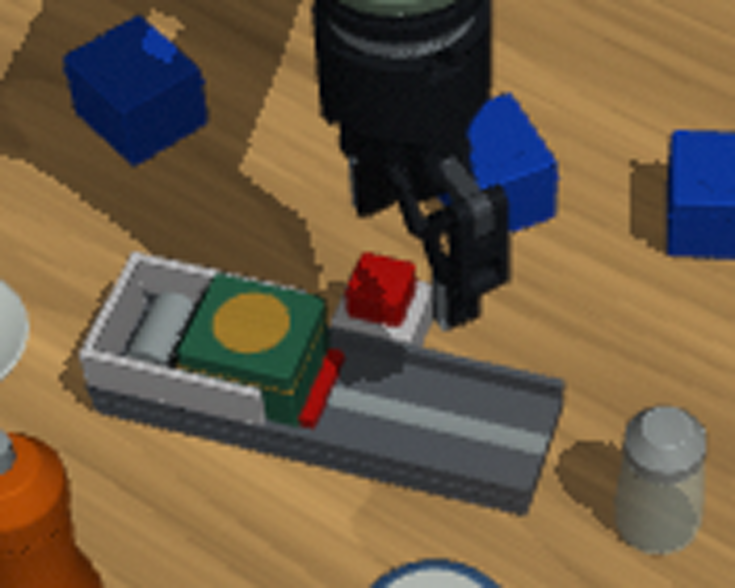

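```bash
cat >> h.py <<'E'
def wproj(Xw,tcp,quat_,c):
    X=Ro.from_quat(quat_).inv().apply(np.atleast_2d(Xw)-tcp); return tproj(X,c)
def tproj(X,c):
    M=np.linalg.inv(c["mount"]);p=np.atleast_2d(X)@M[:3,:3].T+M[:3,3]
    r=np.hypot(p[:,0],p[:,1]);th=np.arctan2(r,p[:,2]);f=c["K"][0,0]
    return np.c_[c["K"][0,2]+f*th*p[:,0]/r,c["K"][1,2]+f*th*p[:,1]/r]
def W(x,y,z): return np.array([*d2w(x,y),z])
E
python3 - <<'E'
from h import *
c=dict(np.load("wrist0.npz"));o=sensors.get_obs();tp,tr=o["tcp_pos"],o["tool_rot"]
print("key corners",wproj([W(-3,40,48),W(27,40,48),W(27,70,48),W(-3,70,48)],tp,tr,c).round())
print("end corners",wproj([W(115,35,24),W(115,-35,24)],tp,tr,c).round())
for tx in(8,0,-5):
  print(tx,"pad inner edges z-11,+11 left/right",tproj([[tx,-37.5,-11],[tx,-37.5,11],[tx,37.5,-11],[tx,37.5,11]],c).round().tolist())
im=cv2.imread("pics/w1.png");cv2.imwrite("pics/w1c.png",cv2.resize(im[180:330,200:460],None,fx=3,fy=3,interpolation=cv2.INTER_CUBIC))
E
```

```text
key corners [[264. 255.]
 [294. 227.]
 [261. 196.]
 [231. 226.]]
end corners [[392. 136.]
 [450. 205.]]
8 pad inner edges z-11,+11 left/right [[253.0, 240.0], [257.0, 277.0], [399.0, 240.0], [395.0, 277.0]]
0 pad inner edges z-11,+11 left/right [[250.0, 247.0], [254.0, 285.0], [402.0, 247.0], [398.0, 284.0]]
-5 pad inner edges z-11,+11 left/right [[247.0, 251.0], [252.0, 290.0], [405.0, 251.0], [400.0, 290.0]]
```

View pics/w1c.png

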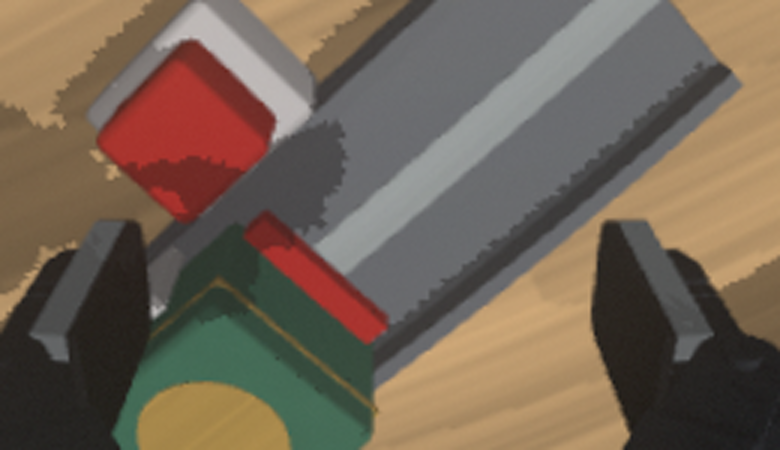

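```bash
python3 - <<'E'
from h import *
env.move_l([*mid,50],max_speed=120)
f0=sensors.get_obs()["force"];z=50
while z>36:
    z-=1;env.move_l([*mid,z],max_speed=20)
    o=sensors.get_obs();f=o["force"]-f0;print(z,o["tcp_pos"][2].round(2),f.round(2),round(o["clock"],2))
    if f[2]>1.2:break
s=vision.read_camera("scene")["pixels"];cv2.imwrite("pics/s2.png",cv2.resize(s[130:270,200:375],None,fx=4.2,fy=4.2,interpolation=cv2.INTER_CUBIC))
E
```

```text
49 49.69 [-0.32  0.09 -0.82] 4.58
48 48.1 [-1.07  0.08 -0.88] 4.83
47 46.9 [-1.11  0.08 -0.74] 5.08
46 46.17 [-1.25  0.63  0.65] 5.33
45 45.14 [-2.2   0.23  3.12] 5.58
```

View pics/s2.png

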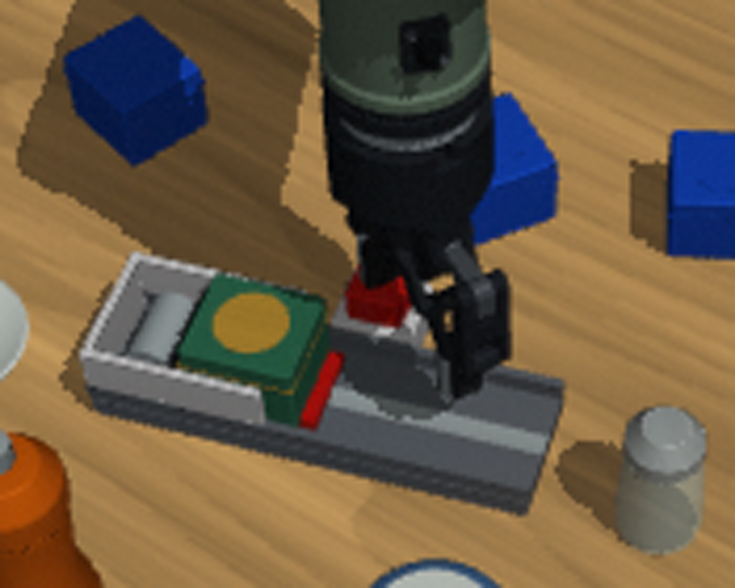

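The picture shows one finger on the red key at (375,270) and the other over the track stripe at (460,385), with the tin still behind the bar. Contact came at TCP z of about 46.5, so I'll press 13 mm from there in one stroke.

```bash
python3 - <<'E'
from h import *
import time
f0=sensors.get_obs()["force"]
env.move_l([*mid,33.2],max_speed=60)
for i in range(14):
    o=sensors.get_obs();print(round(o["clock"],2),o["tcp_pos"].round(2),o["force"].round(2),round(o["grip_width"],2))
    if i in(0,):
        s=vision.read_camera("scene")["pixels"];cv2.imwrite("pics/s3.png",cv2.resize(s[130:270,200:375],None,fx=4.2,fy=4.2,interpolation=cv2.INTER_CUBIC))
    if i==0 and o["force"][2]>20: env.move_l([*mid,34],max_speed=20)
    env.sleep(0.3)
s=vision.read_camera("scene")["pixels"];cv2.imwrite("pics/s4.png",cv2.resize(s[130:270,200:375],None,fx=4.2,fy=4.2,interpolation=cv2.INTER_CUBIC))
c=vision.read_camera("wrist");cv2.imwrite("pics/w4.png",c["pixels"])
E
```

```text
5.97 [534.42  -8.81  33.04] [ 0.59 -0.15  2.89] 74.99
6.33 [534.44  -8.84  33.24] [0.11 0.29 4.1 ] 75.04
6.62 [534.46  -8.83  33.23] [ 0.22 -0.35  3.42] 75.29
6.92 [534.42  -8.83  33.19] [-1.16  0.12  3.78] 74.94
7.22 [534.41  -8.84  33.2 ] [-0.3   0.14  3.89] 75.16
7.53 [534.42  -8.83  33.22] [ 0.28 -0.38  3.52] 75.17
7.83 [534.42  -8.83  33.21] [-0.42 -0.81  4.04] 74.93
8.12 [534.44  -8.83  33.2 ] [-0.63 -0.31  4.02] 74.88
8.43 [534.43  -8.74  33.25] [-0.35  0.56  4.92] 75.1
8.72 [534.41  -8.71  33.24] [0.57 1.   4.71] 74.87
9.03 [534.41  -8.71  33.24] [0.14 0.94 4.04] 75.27
9.32 [534.41  -8.74  33.24] [-0.39  2.35  5.13] 74.61
9.62 [534.41  -8.75  33.21] [-0.67  1.82  4.75] 75.08
9.93 [534.43  -8.74  33.22] [0.83 1.86 4.17] 74.74
```

View pics/s4.png

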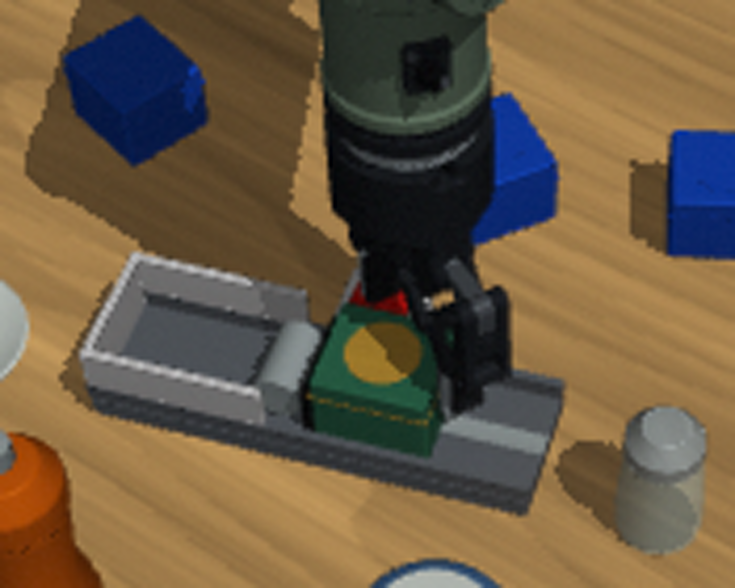

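View pics/w4.png

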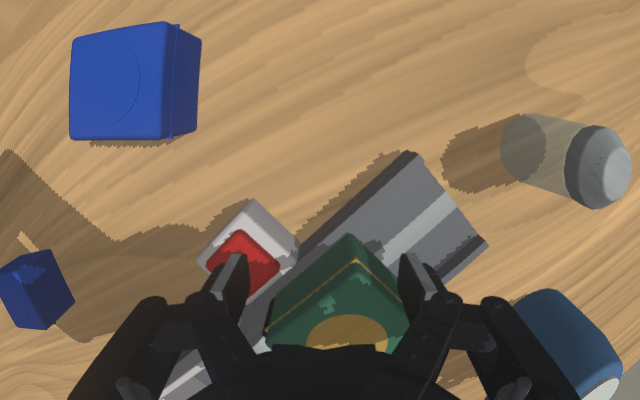

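```bash
python3 - <<'E'
from h import *
def F(n=12):
    a=[]
    for _ in range(n): a.append(sensors.get_obs()["force"]);env.sleep(0.02)
    return np.mean(a,0).round(2)
print(F());z=33.2
while z>31.8:
    z-=.35;env.move_l([*mid,z],max_speed=10);env.sleep(.1);f=F();print(round(z,2),sensors.get_obs()["tcp_pos"].round(2),f)
    if f[2]>8:break
a=vision.read_camera("scene")["pixels"];env.sleep(1);b=vision.read_camera("scene")["pixels"]
d=cv2.absdiff(a,b)[200:250,250:330];print("diff",d.max(),d.mean())
cv2.imwrite("pics/s5.png",cv2.resize(b[180:270,210:345],None,fx=5.6,fy=5.6,interpolation=cv2.INTER_CUBIC))
print(F(30),sensors.get_obs()["clock"])
E
```

```text
[-0.25  2.91  4.91]
32.85 [534.41  -8.76  33.09] [-0.71  2.97  6.5 ]
32.5 [534.42  -8.74  32.87] [-1.09  3.14  7.48]
32.15 [534.4   -8.75  32.71] [-1.38  2.99  8.82]
diff 7 1.0611666666666666
[-1.63  3.08  9.07] 13.775
```

View pics/s5.png

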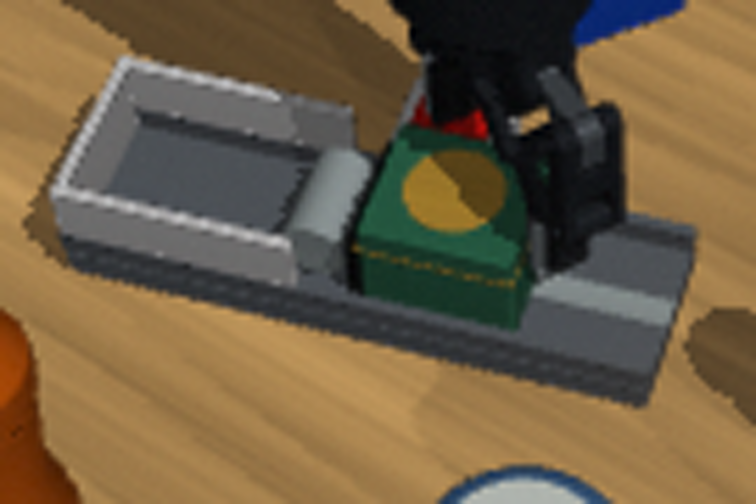

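```bash
python3 - <<'E'
from fit import cs; import numpy as np
p=[572.4,-40.3,1.891]
uv=(np.array([455,190])+.5)/5.6-.5+[210,180]
d=cs["R"].T@np.linalg.solve(cs["K"],[*uv,1]);o=-cs["R"].T@cs["t"];w=o+d*(60-o[2])/d[2]-[p[0],p[1],0]
c,s=np.cos(p[2]),np.sin(p[2]);print(c*w[0]+s*w[1],-s*w[0]+c*w[1])
from rig import order,sensors
order.finish_job();print(sensors.get_obs()["clock"],sensors.get_obs()["force"].round(2))
E
```

```text
32.07542850811841 0.9108750612148153
the job is handed in; nothing more can be done
the job is handed in; nothing more can be done
```

I pressed the red key down to its hard stop with one finger. The other finger was already in the track, and the tin slid out against it and stopped. I handed the job in while holding that way; no verdict was reported.

My last checks, all just before hand-in:
- **Tin position:** its centre measured at about x 32 mm, y 1 mm in the dispenser frame, inside the 0 to 85 mm window. It looked upright.
- **Tin still:** two scene pictures 1 s apart showed no movement.
- **Tin hold force:** about 3 to 3.5 N sideways at the wrist, well under the 35 N limit.
- **Key:** about 9 N upward at the wrist, rising as I pressed further, which indicates the stop. The finger had travelled roughly 13.8 mm after first touching the key.
- **Other objects:** I planned clearance for the shaker, grinder, mug and spoon rest. They looked untouched where visible, but I did not measure them again.

The run took about 14 s of the 37 s allowed. No check failed. The only disagreement was about 2 mm between the top and scene cameras on the dispenser's position, which is within their calibration.

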